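Lift a tin lid of hot sinkers onto the firebricks with a slice

TASK

Three sinkers fresh from the mould are cooling in the tin lid on the steel trivet, and all of it is too hot to touch. Take the slice by its wooden handle, slide the blade under the lid between the trivet's rails, lift the lid with the sinkers in it and set it down centrally across the two firebricks. Then draw the slice out and lay it flat on the bench, blade down, clear of the bricks; the gripper must not touch the lid or the sinkers, no sinker may be spilled, and the ingot mould stays where it is.

Things in the scene. Friction and masses are not known exactly. Their poses are not given: they have to be found in the camera images.
- slice: Slice lying blade down. Origin: underside of the blade at its centre; x to the tip, z up. Steel blade 92 mm long, 54 wide, 3 thick (1.5 in the last 8 mm); a 16 mm wide strap runs on level to 60 mm behind the origin, then a neck climbs steeply to the wooden handle, 72 to 185 mm behind the origin, rising 8 degrees rearward. 0.17 kg, balances 30 mm behind the origin, so it stands on its blade.
- slice_grip (a point): Centre of the slice's handle where it is best gripped: 110 mm behind the blade's centre, 41 mm above the blade's underside. Same axes as the slice. The handle here is 20 mm wide (across y, flat upright sides) and 22 mm tall.
- lid: Dented round tin lid, 126 mm across, lying rim up: flat floor 2.5 mm thick, rim 14 mm tall in all. It starts lying across both rails of the trivet, near their middle. Origin: centre of the underside, z up. 0.04 to 0.08 kg.
- sinker1: Doughnut sinker of dull lead, 34 mm across, 12 mm tall, 0.05 to 0.07 kg, lying loose in the lid. Origin: centre of its underside.
- sinker2: Second doughnut sinker, the same.
- sinker3: Third doughnut sinker, the same.
- trivet: Fixed welded steel trivet: two parallel rails of 16 mm square bar, 150 mm long along x, 84 mm clear between them, tops 50 mm above the bench, a leg at each rail end. Between the rails it is empty (but for two 4 mm thick straps on the bench) and open at both x ends. Origin: on the bench at its centre; x points away from the robot's side, straight across within 15 degrees. May be on either side of the bench.
- bricks: Fixed pair of pale half firebricks on a grey heat board 6 mm thick, 130 x 205 mm. Each brick is 115 mm long along x and 57 wide; between them a clear channel 84 mm wide runs along x, open at both ends; brick tops 70 mm above the bench. Origin: on the bench at the centre of the pair; x points away from the robot's side, straight across within 15 degrees. May be on either side of the bench.
- ingot_mould: Bystander: open steel ingot mould with two pockets, 85 x 150 mm, 34 mm tall, at the middle of the bench beyond the slice, 0.9 kg. Origin: centre of its underside.
Mind the look-alikes: they are no part of the job. Leave any yellow look-alike of the lid alone.

How it is judged:
On the way:
1. the lid, with all three sinkers in it, is lifted on the slice at least 10 mm clear of the trivet (z of lid in the frame of trivet above 0.06 m and contact force between slice and lid above 0.5 N and contact force between lid and trivet below 0.05 N and angle between lid's own z axis and vertical below 0.35 rad and horizontal distance between each of sinker1, sinker2, sinker3 and lid below 0.056 m and z of sinker1 in the frame of lid between -0.002 and 0.01 m and z of sinker2 in the frame of lid between -0.002 and 0.01 m and z of sinker3 in the frame of lid between -0.002 and 0.01 m), for 0.2 s.
At the end, for the whole second after the job is handed in: Lid flat (0.06 rad) on both bricks, centre within 35 mm along and 17 mm across of the middle of the pair, all three sinkers lying in it; slice flat on the bench, blade down, touching neither lid nor bricks, blade centre over 70 mm from the lid's; all at rest (x of lid in the frame of bricks between -0.035 and 0.035 m and y of lid in the frame of bricks between -0.017 and 0.017 m and z of lid in the frame of bricks between 0.066 and 0.074 m and angle between lid's own z axis and vertical below 0.06 rad and contact force between lid and bricks above 0.5 N and linear speed of each of lid, slice below 0.02 m/s and horizontal distance between each of sinker1, sinker2, sinker3 and lid below 0.056 m and z of sinker1 in the frame of lid between -0.002 and 0.01 m and z of sinker2 in the frame of lid between -0.002 and 0.01 m and z of sinker3 in the frame of lid between -0.002 and 0.01 m and contact force between slice and lid below 0.05 N and contact force between slice and bricks below 0.05 N and height (world z) of slice between -0.004 and 0.006 m and angle between slice's own z axis and vertical below 0.1 rad and horizontal distance between slice and lid above 0.07 m).
It fails at once if the gripper or arm touches the hot lid or a sinker (contact force between any of the fingers, the arm and lid above 0.3 N or contact force between any of the fingers, the arm and sinker1 above 0.3 N or contact force between any of the fingers, the arm and sinker2 above 0.3 N or contact force between any of the fingers, the arm and sinker3 above 0.3 N).
It fails at once if a sinker is spilled from the lid (horizontal distance between any of sinker1, sinker2, sinker3 and lid above 0.075 m).
It fails at once if the ingot mould is shifted by more than 20 mm (distance of ingot_mould from where it was at the start of the episode above 0.02 m).
It also fails if it takes over 67 s, if anything falls off the work surface, if the arm or the gripper's body presses on something with over 40 N, if the wrist force passes 120 N, or if a joint passes its speed limit or range.

ROBOT

A 6-joint arm with a two-finger parallel gripper is mounted at the origin on the work surface. World frame = base frame: x ahead of the robot, y to its left, z up, the work surface at z = 0. Lengths are in m, angles in rad, forces in N, time in s.
With the tool pointing down it reaches from about 0.325 to 0.85 m from the base axis. Payload 15.5 kg.
Tool frame: the origin (TCP) lies at the very end of the fingers, on their centre line; the grasp point (between the pads) lies arm.hold_point_z behind it (arm.hold_point_z is the distance from the TCP to the grasp point, in m); z points along the fingers, y is the direction in which the jaws open and shut (so a half turn about z gives the same grasp; the last joint's range is limited). The gripper opens to 91 mm and grips with 3 to 60 N. Pads are 32 mm wide; open, the fingers measure 118 mm over their backs; the gripper's body (76 mm by 178 mm) begins 60 mm behind the grasp point.
Start: joints at [1.25, 0.494, 1.345, -0, 1.302, -0.096], TCP at [0.139, 0.609, 0.214] pointing down, gripper open.
Joint ranges: [-2.91, 2.91], [-0.82, 2.16], [0.22, 2.67], [-1.22, 4.37], [0.12, 2.79], [-3.08, 3.08]. Speed limits (rad/s): [1.89, 1.89, 2.57, 3.01, 3.01, 3.01].

INTERFACE

Orientations are given as [roll, pitch, yaw] about the fixed x, y, z axes, in that order (R = Rz(yaw) Ry(pitch) Rx(roll)).
In Python, from cell import arm, imaging gives the robot as it stands.
- The arm moves only by the tool apply_moves, never from a script. Its argument "series" is a list of rows, each a list of 2 entries, a list of its own where there are three numbers: the shift along the tool's x, y, z each as a share of 30 cm, from -1 to 1, then the turn, a rotation vector about the tool's x, y, z each as a share of 90 degrees, from -1 to 1. In form: [[[x, y, z], [wx, wy, wz]], ...]. A call has exactly 8 rows; each row is the pose to reach, as a shift and turn from the pose commanded when the call began, along the tool's axes at that moment; what a row does not reach only later rows make up. A row lasts 1/8 s, in which the tool goes at most 62.5 mm and 10.7 degrees, less where a joint would pass 70% of its speed; a pose out of reach is approached as far as the arm can. A call with a number of a shift or a turn outside -1 to 1 is refused whole. A call with a gripper value outside its range is refused whole. "gripper" is the closure, from -1 (fully open) to 1 (shut), set as the call begins (left out, the last holds). The fingers move at their own pace and stop on an object; "grip_force" is the grip in N (left out, the last holds). Time passes only in rows, so rows that repeat a pose let the fingers close, or fill a call up. It gives the time, the measured TCP pose, the force and the opening at its end, in the units of the state.
- arm.read_state(): the state, without advancing time (a new reading comes with each control period).
- imaging.grab_frame(name): name is "scene" or "top" or "wrist"; returns a dict with "image" (420x560x3 uint8, red, green, blue), "range_z" (420x560 float32, m along the optical axis (not along the pixel's ray), 0 where there is no reading), "fovy" (degrees; the focal length in pixels is half the picture's height over the tangent of half this angle, whatever the lens; pixels are square), "cx", "cy" (the principal point, pixels), "k1" (the pictures are not rectified: a ray, as slopes to the right and down, at radius r is drawn at 1 + k1 r^2 times it, then the intrinsics apply), "origin" and "orientation" of the camera in the world. Camera axes: x right, y down, z forward; pixel columns grow to the right and rows downward; lengths in m; the calibration is good to about 2 mm. A picture is of the moment at which its call begins.
- arm.finish_job(): hands the job in, once; it reports no verdict.
The state is a dict: "time": time; "qpos": joint angles; "joint_velocities": joint speeds; "effort": joint torques, N m; "position": TCP position; "tool_rot": TCP orientation; "ft_force": force on the tool from outside, world axes, zero at the start; "torque": the same for the moment, N m; "width": finger opening in m.
Only numpy, scipy, OpenCV 4.12 (cv2) and the standard library are available. Lean on these libraries where they do the work, as an engineer would, in place of code of your own. Each camera call takes 0.05 s, during which the arm holds its last target.

## Working session

There is one attempt and no reset: what is moved stays moved. The work goes in short steps, Python scripts to look and compute and a tool call to move; the robot and the scene stay as the last step left them, time stands still between calls to the robot, and variables do not carry over. Pictures are saved under pics/ and viewed, and the job is handed in when it is done.

Besides the shell and the picture viewer there is one more tool, called after "Call:" as name(argument=value, ...) on one line, values as JSON. apply_moves: Moves the arm, as the interface text tells. Its arguments: {"type":"object","properties":{"series":{"type":"array"},"gripper":{"type":"number"},"grip_force":{"type":"number"}},"required":["series"]}

```bash
ls; mkdir -p pics
python3 - <<'E'
from cell import arm, imaging
import cv2
s=arm.read_state(); print({k:s[k] for k in ('time','position','tool_rot','width','ft_force')}, arm.hold_point_z)
for n in('top','scene'):
    f=imaging.grab_frame(n); cv2.imwrite(f'pics/{n}0.png',f['image'][:,:,::-1]); print(n,f['origin'],f['orientation'],f['fovy'],f['cx'],f['cy'],f['k1'])
E
```

```text
pics
{'time': 0.0, 'position': array([0.13922082, 0.60893457, 0.2133486 ]), 'tool_rot': array([-3.14042226e+00, -9.01105574e-05,  2.91680196e+00]), 'width': 0.09124899793716075, 'ft_force': array([-0.18216455, -0.58980835,  0.41657961])} 0.0188
top [0.37920469 0.00518948 0.97778838] [-2.93419834  0.00430911 -1.53042611] 51.82794966991782 280.0701307784888 207.19512341061963 -0.0170806666471482
scene [1.07426801 0.66657308 1.0535267 ] [-2.43590403e+00  1.29445028e-04  2.47628448e+00] 45.27960164849986 274.41160322941226 212.58863682419616 0.04008964423083912
```

View pics/top0.png

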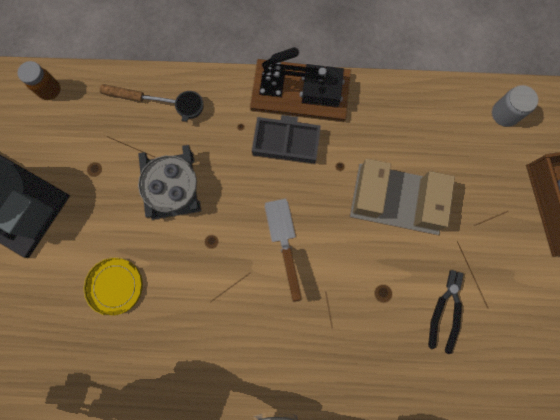

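View pics/scene0.png

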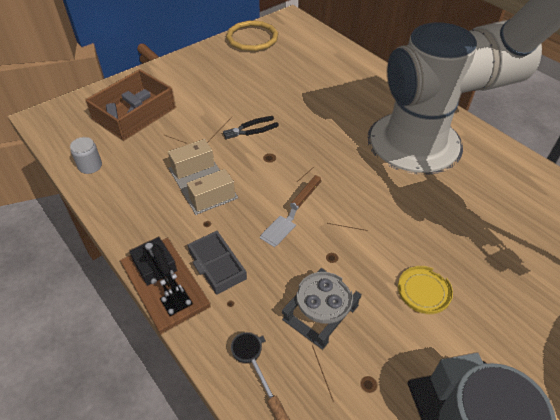

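```bash
cat > h.py <<'E'
import numpy as np, cv2
from cell import arm, imaging
from scipy.spatial.transform import Rotation as R
def cloud(f):
    H,W=f['range_z'].shape; fl=H/2/np.tan(np.radians(f['fovy']/2))
    K=np.array([[fl,0,f['cx']],[0,fl,f['cy']],[0,0,1.]]); D=np.array([f['k1'],0,0,0.])
    u,v=np.meshgrid(np.arange(W),np.arange(H))
    p=cv2.undistortPoints(np.stack([u,v],-1).reshape(-1,1,2).astype(float),K,D).reshape(H,W,2)
    z=f['range_z'].astype(float)
    c=np.dstack([p[...,0]*z,p[...,1]*z,z])
    P=c@R.from_euler('xyz',f['orientation']).as_matrix().T+np.array(f['origin'])
    P[z<=0]=np.nan
    return P
E
python3 - <<'E'
from h import *
for n in ('top','scene'):
    f=imaging.grab_frame(n); P=cloud(f); np.savez(f'{n}0.npz',P=P,im=f['image'])
    if n=='top':
        for (u,v) in [(372,186),(436,198),(404,196),(282,222),(291,275),(168,184),(165,210),(285,140),(113,287),(230,300)]: print(u,v,P[v,u].round(4))
P=np.load('top0.npz')['P']; im=np.load('top0.npz')['im']
c=np.vstack([cv2.resize(im[140:310,230:330],None,fx=4,fy=3)[:0]] if 0 else [np.hstack([cv2.resize(im[130:310,130:230],None,fx=3,fy=3),cv2.resize(im[130:310,235:335],None,fx=3,fy=3)])])
cv2.imwrite('pics/crop1.png',c[:,:,::-1])
E
```

```text
372 186 [ 0.6249 -0.1806  0.0694]
436 198 [ 0.6038 -0.3191  0.0684]
404 196 [ 0.621  -0.2674  0.0063]
282 222 [0.5496 0.0119 0.0029]
291 275 [ 0.4276 -0.0119  0.0574]
168 184 [0.6162 0.2674 0.0528]
165 210 [0.557  0.268  0.0544]
285 140 [0.7375 0.0123 0.0306]
113 287 [0.3876 0.3817 0.0049]
230 300 [ 0.3703  0.1204 -0.0032]
```

View pics/crop1.png

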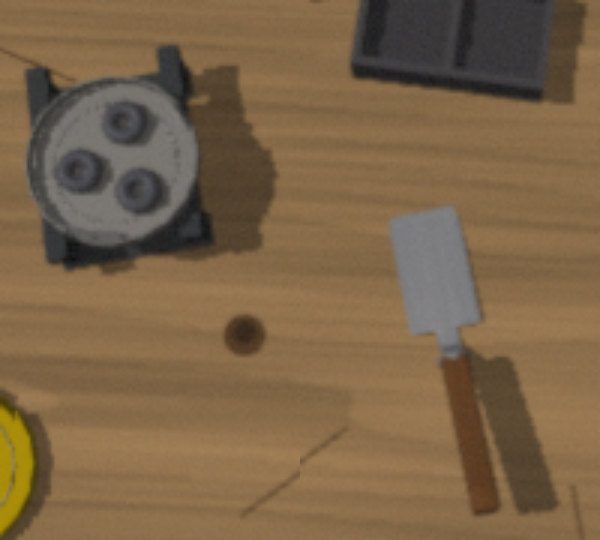

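```bash
cat > fit.py <<'E'
from h import *
def rect(pts): 
    (c,s,a)=cv2.minAreaRect(pts.astype(np.float32)); return np.round(c,4),np.round(s,4),round(a,2)
def run(n):
    d=np.load(n+'0.npz');P=d['P'];im=d['im'].astype(int);hsv=cv2.cvtColor(d['im'],cv2.COLOR_RGB2HSV)
    X,Y,Z=P[...,0],P[...,1],P[...,2]
    b=(X>.3)&(X<.7)&(Y>-.1)&(Y<.2)&(abs(Z)<.02)&(hsv[...,1]>90); print(n,'bench z',np.nanmedian(Z[b]))
    m=(X>.5)&(X<.75)&(Y<-.1)&(Y>-.42)&(Z>.062)&(Z<.08)
    nc,l,st,_=cv2.connectedComponentsWithStats(m.astype(np.uint8))
    print('brick',rect(P[m][:,:2]),np.median(Z[m]))
    for i in range(1,nc):
        if st[i,4]>100: print('  ',rect(P[l==i][:,:2]),st[i,4])
    t=(X>.48)&(X<.75)&(Y>.15)&(Y<.4)&(Z>.04)&(Z<.056)
    dark=t&(im.max(-1)<75)
    lid=(X>.48)&(X<.75)&(Y>.15)&(Y<.4)&(Z>.04)&(Z<.08)&~(im.max(-1)<75)
    print('trivet',rect(P[dark][:,:2]),np.median(Z[dark]),dark.sum()); 
    print('lid',rect(P[lid][:,:2]),cv2.minEnclosingCircle(P[lid][:,:2].astype(np.float32)),np.median(Z[lid]))
    rim=lid&(Z>.060)&(np.hypot(X-np.median(X[lid]),Y-np.median(Y[lid]))>.05)
    if rim.sum()>5: print('rim',cv2.fitEllipse(P[rim][:,:2].astype(np.float32)),np.median(Z[rim]))
    bl=(X>.48)&(X<.62)&(Y>-.05)&(Y<.06)&(hsv[...,1]<60)&(hsv[...,2]>90)&(Z<.02)
    print('blade',rect(P[bl][:,:2]),bl.sum(),np.median(Z[bl]))
    h=(X>.3)&(X<.55)&(Y>-.08)&(Y<.06)&(Z>.03)
    print('handle',rect(P[h][:,:2]),h.sum(),Z[h].min(),Z[h].max())
    q=P[h]; k=q[:,0]; 
    c,v=q.mean(0),np.linalg.svd(q-q.mean(0),full_matrices=0)[2]; print('  axis',c.round(4),v[0].round(3))
run('top');run('scene')
E
python3 fit.py
```

```text
top bench z -9.052146103771808e-05
brick (array([ 0.6145, -0.2537]), array([0.1989, 0.1172]), 80.66) 0.0696846175375726
   (array([ 0.6266, -0.1837]), array([0.0577, 0.1156]), 80.2) 1323
   (array([ 0.603 , -0.3228]), array([0.0595, 0.1168]), 80.03) 1428
trivet (array([0.6262, 0.269 ]), array([0.1506, 0.1249]), 12.42) 0.05066342802059487 646
lid (array([0.6277, 0.27  ]), array([0.1486, 0.1274]), 14.04) ((0.6256990432739258, 0.2718715965747833), 0.09309989959001541) 0.05302189451042871
rim ((0.6174212694168091, 0.26755478978157043), (0.12038130313158035, 0.12638145685195923), 161.22264099121094) 0.0632188321907286
blade (array([0.5455, 0.0162]), array([0.1153, 0.0551]), 13.8) 1010 0.0029157775073800907
handle (array([ 0.4301, -0.0124]), array([0.1157, 0.023 ]), 13.41) 526 0.03625151080978739 0.06687194016926912
  axis [ 0.4302 -0.0132  0.0552] [-0.96  -0.242  0.143]
scene bench z 0.0013533247135060211
brick (array([ 0.6156, -0.256 ]), array([0.2046, 0.1159]), 80.52) 0.07083021341994816
   (array([ 0.6037, -0.3249]), array([0.0647, 0.1151]), 80.55) 626
   (array([ 0.6272, -0.1868]), array([0.0638, 0.1159]), 80.87) 736
trivet (array([0.628, 0.269]), array([0.1485, 0.1185]), 12.34) 0.051000452667961715 407
lid (array([0.6254, 0.2676]), array([0.1482, 0.1264]), 12.39) ((0.6243533492088318, 0.27078500390052795), 0.09212969243526459) 0.055169136197792734
rim ((0.6175009608268738, 0.2657926678657532), (0.12105459719896317, 0.12509852647781372), 152.88497924804688) 0.06385827017784884
blade (array([0.5388, 0.0139]), array([0.1287, 0.0569]), 12.13) 645 0.004584865666736659
handle (array([ 0.4332, -0.0119]), array([0.1155, 0.0243]), 11.36) 361 0.03151008830955537 0.06694858111100765
  axis [ 0.4366 -0.0098  0.0527] [ 0.959  0.233 -0.161]
```

The lid meant is the grey one with three doughnut sinkers, at top-image (168,184). The yellow lid at (113,287) is the look-alike. The slice is at (285,245), the trivet is on the left and the bricks are on the right at (404,196). I'm moving the tool over the slice handle.

Call:
apply_moves(series=[[[-0.05, -0.06, 0], [0, 0, 0]], [[-0.15, -0.18, 0], [0, 0, 0]], [[-0.26, -0.32, 0], [0, 0, 0]], [[-0.38, -0.46, 0], [0, 0, 0]], [[-0.5, -0.6, 0], [0, 0, 0]], [[-0.6, -0.72, 0], [0, 0, 0]], [[-0.68, -0.82, 0], [0, 0, 0]], [[-0.73, -0.886, 0], [0, 0, 0]]], gripper=-0.5, grip_force=60)

```text
time: 1.2
position: [0.2941, 0.2999, 0.214]
tool_rot: [-3.142, 0.0, 2.916]
ft_force: [-0.1, 1.0, -0.5]
width: 0.0684
```

Call:
apply_moves(series=[[[-0.05, -0.06, 0], [0, 0, -0.03]], [[-0.15, -0.18, 0], [0, 0, -0.07]], [[-0.26, -0.32, 0], [0, 0, -0.11]], [[-0.38, -0.46, 0], [0, 0, -0.16]], [[-0.5, -0.6, 0], [0, 0, -0.21]], [[-0.6, -0.72, 0], [0, 0, -0.25]], [[-0.68, -0.82, 0], [0, 0, -0.28]], [[-0.73, -0.886, 0], [0, 0, -0.293]]])

```text
time: 2.2
position: [0.4484, -0.0083, 0.2139]
tool_rot: [-3.141, 0.0, -2.906]
ft_force: [0.1, 0.0, -0.4]
width: 0.0682
```

Run:
```python
from h import *
s=arm.read_state(); print({k:s[k] for k in ('time','position','tool_rot','width','ft_force','qpos')})
f=imaging.grab_frame('wrist'); P=cloud(f); np.savez('wrist0.npz',P=P,im=f['image']); cv2.imwrite('pics/w0.png',f['image'][:,:,::-1]); print(f['origin'])
```

```text
{'time': 2.2, 'position': array([ 0.44841743, -0.00827149,  0.21389101]), 'tool_rot': array([-3.14145716e+00,  1.35104717e-04, -2.90632547e+00]), 'width': 0.06822110499762463, 'ft_force': array([ 0.09294356,  0.01142505, -0.40751837]), 'qpos': array([-1.51668297e-01,  2.46249528e-01,  1.75932429e+00, -8.21459844e-05,
        1.13584259e+00, -1.95769720e+00])}
[ 0.38291857 -0.02318866  0.38516468]
```

View pics/w0.png

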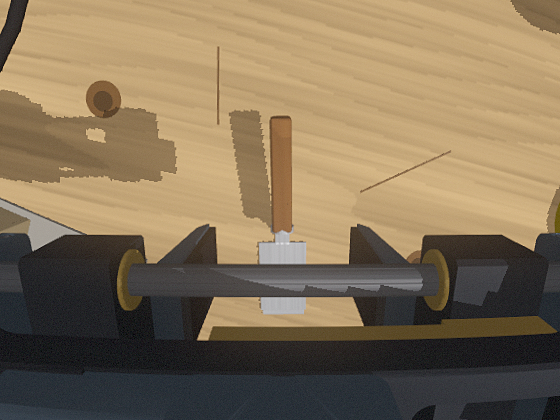

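Run:
```python
from h import *
d=np.load('wrist0.npz');P=d['P'];Z=P[...,2];X=P[...,0];Y=P[...,1]
hsv=cv2.cvtColor(d['im'],cv2.COLOR_RGB2HSV)
b=(abs(Z)<.02)&(hsv[...,1]>90)&(np.arange(420)[:,None]<220);print('bench',np.median(Z[b]))
h=(Z>.03)&(Z<.08)&(X<.55)&(abs(Y)<.08)
h[235:]=0; h[:,:255]=0; h[:,310:]=0
q=P[h];print(h.sum(),cv2.minAreaRect(q[:,:2].astype(np.float32)),q[:,2].min(),q[:,2].max())
t=q[q[:,2]>.045]
# median per row
ys,xs=np.where(h); 
pts=[]
for r in range(120,230,4):
    w=np.where(h[r])[0]; pts.append((P[r,w[0]]+P[r,w[-1]])/2)
pts=np.array(pts);v=np.linalg.svd(pts-pts.mean(0))[2][0];print('axis',v,np.degrees(np.arctan2(v[1],v[0])))
k=np.polyfit(pts[:,0],pts[:,1],1);print('y at x=.449',np.polyval(k,.449), np.degrees(np.arctan(k[0])))
bl=(hsv[...,1]<60)&(abs(Z-.003)<.01);bl[:236]=0;bl[316:]=0;bl[:,:255]=0;bl[:,310:]=0
print(cv2.minAreaRect(P[bl][:,:2].astype(np.float32)),bl.sum())
```

```text
bench 0.0005696600789499295
2541 ((0.4303525388240814, -0.013433858752250671), (0.11667180061340332, 0.02386312000453472), 13.869302749633789) 0.0339554836418664 0.06565907845334723
axis [ 0.95722698  0.24125895 -0.15972049] 14.146168434564846
y at x=.449 -0.008860752296030963 14.14623537644752
((0.5517772436141968, 0.016446318477392197), (0.10244272649288177, 0.05441271513700485), 14.384788513183594) 1919
```

Call:
apply_moves(series=[[[0, 0, 0.05], [0, 0, -0.006]], [[0, -0.002, 0.15], [0, 0, -0.006]], [[0, -0.002, 0.26], [0, 0, -0.006]], [[0, -0.002, 0.37], [0, 0, -0.006]], [[0, -0.002, 0.47], [0, 0, -0.006]], [[0, -0.002, 0.56], [0, 0, -0.006]], [[0, -0.002, 0.62], [0, 0, -0.006]], [[0, -0.002, 0.639], [0, 0, -0.006]]])

```text
time: 3.25
position: [0.4475, -0.007, 0.0214]
tool_rot: [3.141, -0.001, -2.897]
ft_force: [-0.2, 0.3, 0.9]
width: 0.0682
```

Call:
apply_moves(series=[[[0, 0, 0], [0, 0, 0]], [[0, 0, 0], [0, 0, 0]], [[0, 0, 0], [0, 0, 0]], [[0, 0, 0], [0, 0, 0]], [[0, 0, 0], [0, 0, 0]], [[0, 0, 0], [0, 0, 0]], [[0, 0, 0], [0, 0, 0]], [[0, 0, 0], [0, 0, 0]]], gripper=1, grip_force=60)

```text
time: 4.25
position: [0.448, -0.0072, 0.0222]
tool_rot: [-3.142, 0.0, -2.897]
ft_force: [-0.7, -0.7, 2.0]
width: 0.0196
```

Run:
```python
from h import *
s=arm.read_state(); print({k:s[k] for k in ('time','position','tool_rot','width','ft_force')})
f=imaging.grab_frame('scene'); cv2.imwrite('pics/s1.png',f['image'][:,:,::-1])
```

```text
{'time': 4.25, 'position': array([ 0.44797808, -0.00719439,  0.02223296]), 'tool_rot': array([-3.14155089e+00,  6.65668140e-05, -2.89675337e+00]), 'width': 0.019637065531142764, 'ft_force': array([-0.68368334, -0.66684394,  2.03725029])}
```

View pics/s1.png

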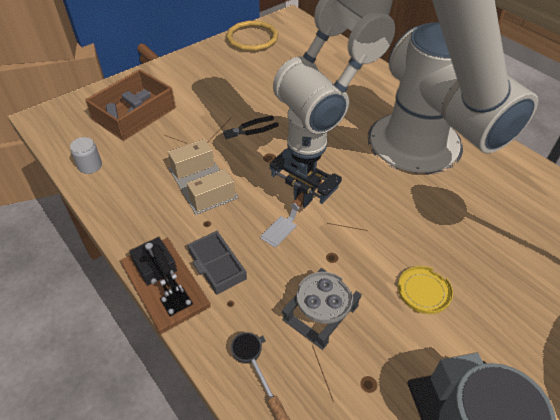

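Call:
apply_moves(series=[[[0, 0, -0.03], [0, 0, 0]], [[0.03, 0.05, -0.08], [0, 0, 0]], [[0.07, 0.15, -0.113], [0, 0, 0.004]], [[0.1, 0.28, -0.113], [0, 0, 0.008]], [[0.12, 0.43, -0.113], [0, 0, 0.012]], [[0.12, 0.58, -0.113], [0, 0, 0.016]], [[0.1, 0.7, -0.113], [0, 0, 0.018]], [[0.08, 0.771, -0.113], [0, 0, 0.018]]])

```text
time: 5.3
position: [0.368, 0.213, 0.0566]
tool_rot: [3.141, 0.0, -2.924]
ft_force: [0.6, -0.7, -1.8]
width: 0.0197
```

Run:
```python
from h import *
s=arm.read_state(); print({k:s[k] for k in ('time','position','tool_rot','width','ft_force')})
ims=[]
for n in('scene','top'):
    f=imaging.grab_frame(n); np.savez(f'{n}1.npz',P=cloud(f),im=f['image']); 
    ims.append(f['image'])
c=np.hstack([cv2.resize(ims[0][200:380,230:430],None,fx=2,fy=2),cv2.resize(ims[1][130:310,110:310],None,fx=2,fy=2)])
cv2.imwrite('pics/c2.png',c[:,:,::-1])
```

```text
{'time': 5.3, 'position': array([0.36800961, 0.21301698, 0.05658967]), 'tool_rot': array([ 3.14148560e+00,  5.89631196e-05, -2.92351067e+00]), 'width': 0.019699656325693045, 'ft_force': array([ 0.64514168, -0.73183585, -1.78435996])}
```

View pics/c2.png

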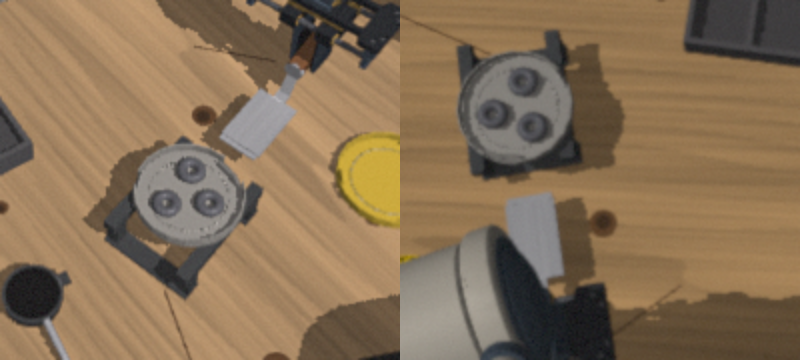

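Run:
```python
from h import *
for n in('top','scene'):
    d=np.load(n+'1.npz');P=d['P'];hsv=cv2.cvtColor(d['im'],cv2.COLOR_RGB2HSV);X,Y,Z=P[...,0],P[...,1],P[...,2]
    b=(X>.44)&(X<.57)&(Y>.19)&(Y<.30)&(Z>.018)&(Z<.046)&(hsv[...,1]<50)&(hsv[...,2]>80)
    q=P[b]; A=np.c_[q[:,:2]-q[:,:2].mean(0),np.ones(len(q))]; k=np.linalg.lstsq(A,q[:,2],rcond=None)[0]
    print(n,len(q),cv2.minAreaRect(q[:,:2].astype(np.float32)),'plane',k, 'tip xmax',q[:,0].max())
    d=np.load(n+'0.npz');P=d['P'];im=d['im'].astype(int);X,Y,Z=P[...,0],P[...,1],P[...,2]
    a=np.radians(12.4);C=np.array([.6265,.2685]); u=(X-C[0])*np.cos(a)+(Y-C[1])*np.sin(a); w=-(X-C[0])*np.sin(a)+(Y-C[1])*np.cos(a)
    t=(abs(Z-.0505)<.004)&(im.max(-1)<75)&(abs(u)<.085)&(abs(w)<.08)
    for sg in(1,-1):
        for lo,hi in((-.08,-.05),(.05,.08)):
            m=t&(w*sg>.02)&(u>lo)&(u<hi); 
            if m.sum()>5: print('rail',sg,lo,m.sum(),np.percentile(w[m],[3,50,97]).round(4),'u',u[m].min().round(4),u[m].max().round(4))
```

```text
top 844 ((0.47854506969451904, 0.23958055675029755), (0.08809290826320648, 0.05459776893258095), 12.19581413269043) plane [-0.00342599 -0.00918802  0.03771631] tip xmax 0.526182601735481
rail 1 -0.08 77 [0.0412 0.052  0.0586] u -0.075 -0.0502
rail 1 0.05 71 [0.0448 0.0518 0.0588] u 0.05 0.0751
rail -1 -0.08 86 [-0.0556 -0.0472 -0.0333] u -0.075 -0.0506
rail -1 0.05 72 [-0.0557 -0.0486 -0.0405] u 0.0504 0.0744
scene 632 ((0.4793495535850525, 0.23678186535835266), (0.08960092812776566, 0.05595400929450989), 11.011274337768555) plane [-0.00991203  0.00141984  0.0388642 ] tip xmax 0.5247270616441811
rail 1 -0.08 43 [0.047  0.0538 0.0592] u -0.0726 -0.0511
rail 1 0.05 75 [0.0441 0.0516 0.0587] u 0.0509 0.0759
rail -1 -0.08 9 [-0.054  -0.0512 -0.0466] u -0.0725 -0.0635
rail -1 0.05 65 [-0.0551 -0.0473 -0.0407] u 0.0507 0.0751
```

Call:
apply_moves(series=[[[-0.03, 0, 0], [0, 0, 0]], [[-0.08, 0, 0], [0, 0, 0]], [[-0.15, 0, 0], [0, 0, 0]], [[-0.23, 0, 0], [0, 0, 0]], [[-0.31, 0, 0], [0, 0, 0]], [[-0.38, 0, 0], [0, 0, 0]], [[-0.43, 0, 0], [0, 0, 0]], [[-0.45, 0, 0], [0, 0, 0]]])

```text
time: 6.4
position: [0.5015, 0.2401, 0.0561]
tool_rot: [3.142, 0.0, -2.926]
ft_force: [-0.2, -0.3, -1.7]
width: 0.0196
```

Run:
```python
from h import *
s=arm.read_state(); print({k:s[k] for k in ('time','position','tool_rot','width','ft_force')})
ims=[]
for n in('scene','top'):
    f=imaging.grab_frame(n); np.savez(f'{n}2.npz',P=cloud(f),im=f['image']); 
    ims.append(f['image'])
c=np.hstack([cv2.resize(ims[0][200:380,230:430],None,fx=2,fy=2),cv2.resize(ims[1][130:310,110:310],None,fx=2,fy=2)])
cv2.imwrite('pics/c3.png',c[:,:,::-1])
```

```text
{'time': 6.4, 'position': array([0.50149223, 0.24014852, 0.05605307]), 'tool_rot': array([ 3.14157119e+00,  2.47998367e-04, -2.92583064e+00]), 'width': 0.01958739457477412, 'ft_force': array([-0.23550619, -0.33035325, -1.73746793])}
```

View pics/c3.png

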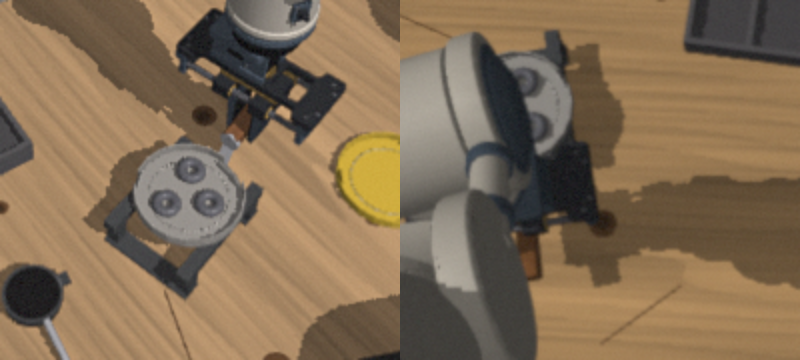

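Call:
apply_moves(series=[[[0, 0, -0.013], [0, 0, 0]], [[0, 0, -0.027], [0, 0, 0]], [[0, 0, -0.035], [0, 0, 0]], [[0, 0, -0.04], [0, 0, 0]], [[0, 0, -0.045], [0, 0, 0]], [[0, 0, -0.05], [0, 0, 0]], [[0, 0, -0.057], [0, 0, 0]], [[0, 0, -0.065], [0, 0, 0]]])

```text
time: 7.5
position: [0.5003, 0.2404, 0.0757]
tool_rot: [-3.142, -0.0, -2.925]
ft_force: [-0.3, -0.2, -3.5]
width: 0.0198
```

```bash
cat > lidp.py <<'E'
from h import *
def lid(y0,y1,tag):
    s=arm.read_state(); print({k:np.round(s[k],4) for k in ('time','position','tool_rot','width','ft_force','torque')})
    f=imaging.grab_frame('scene'); P=cloud(f);im=f['image'].astype(int);X,Y,Z=P[...,0],P[...,1],P[...,2]
    hsv=cv2.cvtColor(f['image'],cv2.COLOR_RGB2HSV)
    m=(X>.5)&(X<.75)&(Y>y0)&(Y<y1)&(Z>.045)&(hsv[...,1]<70)&(im.max(-1)>75)
    nc,l,st,_=cv2.connectedComponentsWithStats(m.astype(np.uint8)); i=1+np.argmax(st[1:,4]); m=l==i
    q=P[m]; c=np.median(q,0); fl=m&(abs(Z-np.percentile(q[:,2],45))<.006)
    q=P[fl]; A=np.c_[q[:,:2]-q[:,:2].mean(0),np.ones(len(q))]; k=np.linalg.lstsq(A,q[:,2],rcond=None)[0]
    print('lid n',m.sum(),'circ',cv2.minEnclosingCircle(P[m][:,:2].astype(np.float32)),'floor plane',k.round(4),'rimtop',np.percentile(P[m][:,2],98).round(4))
    cc=np.argwhere(m).mean(0).astype(int); r,cl=max(cc[0]-80,0),max(cc[1]-100,0)
    cv2.imwrite(f'pics/{tag}.png',cv2.resize(f['image'][r:r+160,cl:cl+200],None,fx=3,fy=3)[:,:,::-1])
    np.savez('lidlast.npz',P=P,im=f['image'])
E
python3 -c "
from lidp import *
lid(.15,.4,'l3')"
```

```text
{'time': np.float64(7.5), 'position': array([0.5003, 0.2404, 0.0757]), 'tool_rot': array([-3.1415e+00, -3.0000e-04, -2.9249e+00]), 'width': np.float64(0.0198), 'ft_force': array([-0.3074, -0.2129, -3.5085]), 'torque': array([-0.035 ,  0.3789,  0.0217])}
lid n 5645 circ ((0.5144633650779724, 0.24609170854091644), 0.0803665965795517) floor plane [-0.0569 -0.0257  0.4373] rimtop 0.4825
```

View pics/l3.png

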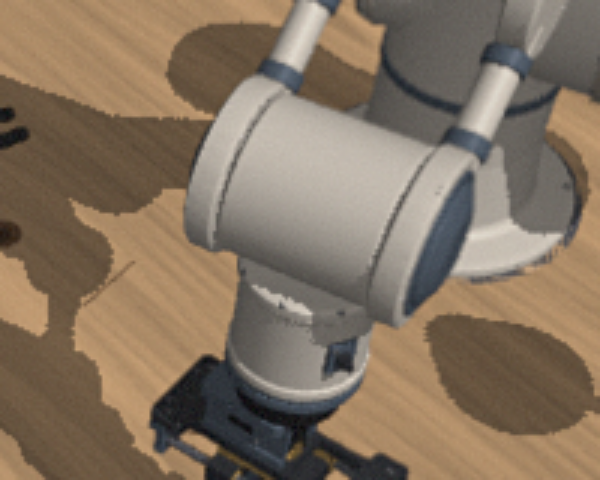

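```bash
sed -i 's/(Z>.045)/(Z>.045)\&(Z<.2)/' lidp.py
python3 -c "
from lidp import *
lid(.15,.4,'l4')"
```

```text
{'time': np.float64(7.55), 'position': array([0.5005, 0.2405, 0.076 ]), 'tool_rot': array([ 3.1416e+00,  1.0000e-04, -2.9250e+00]), 'width': np.float64(0.0196), 'ft_force': array([-0.3886, -0.1251, -3.3578]), 'torque': array([-5.540e-02,  4.035e-01,  1.000e-04])}
lid n 2341 circ ((0.6040673851966858, 0.2666616141796112), 0.07681290060281754) floor plane [-0.0007 -0.0021  0.0612] rimtop 0.0857
```

View pics/l4.png

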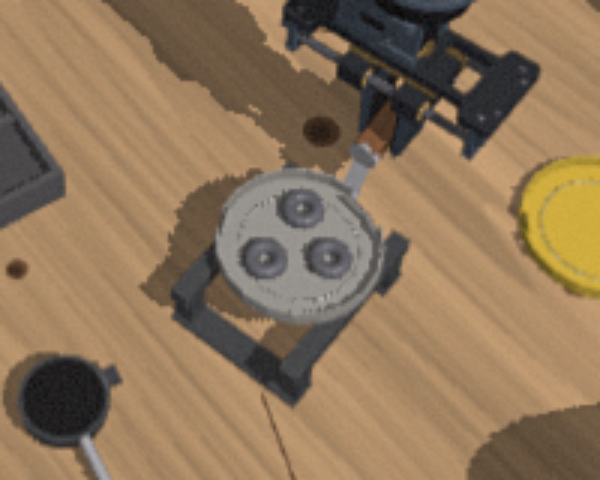

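Call:
apply_moves(series=[[[0, 0, -0.005], [0, 0, 0]], [[0, 0, -0.015], [0, 0, 0]], [[0, 0, -0.035], [0, 0, 0]], [[0, 0, -0.06], [0, 0, 0]], [[0, 0, -0.09], [0, 0, 0]], [[0, 0, -0.12], [0, 0, 0]], [[0, 0, -0.14], [0, 0, 0]], [[0, 0, -0.15], [0, 0, 0]]])

```text
time: 8.6
position: [0.5005, 0.2405, 0.1211]
tool_rot: [3.142, 0.0, -2.925]
ft_force: [-0.1, -0.5, -3.9]
width: 0.0193
```

Run:
```python
from lidp import *
lid(.15,.4,'l5')
p0=np.array([.5005,.2405]);y0=-2.925;p1=np.array([.4967,-.2347]);y1=-.166-np.pi
N=32
def S(i): t=i/N; return 10*t**3-15*t**4+6*t**5
for c in range(4):
    sa=S(8*c); pa=p0+(p1-p0)*sa; ya=y0+(y1-y0)*sa
    rows=[]
    for i in range(1,9):
        s=S(8*c+i); d=p0+(p1-p0)*s-pa
        ex=np.array([np.cos(ya),np.sin(ya)]);ey=np.array([np.sin(ya),-np.cos(ya)])
        rows.append([[round(float(d@ex)/.3,3),round(float(d@ey)/.3,3),0],[0,0,round(-(y1-y0)*(s-sa)/(np.pi/2),3)]])
    print(rows)
```

```text
{'time': np.float64(8.6), 'position': array([0.5005, 0.2405, 0.1211]), 'tool_rot': array([ 3.1415e+00,  5.0000e-04, -2.9250e+00]), 'width': np.float64(0.0193), 'ft_force': array([-0.0553, -0.4661, -3.9   ]), 'torque': array([-0.0076,  0.4284,  0.0027])}
lid n 2450 circ ((0.6054887771606445, 0.26905742287635803), 0.07541437447071075) floor plane [ 0.0004 -0.0048  0.1063] rimtop 0.1329
[[[0.0, -0.0, 0], [0, 0, 0.0]], [[0.001, -0.003, 0], [0, 0, 0.001]], [[0.003, -0.011, 0], [0, 0, 0.002]], [[0.006, -0.025, 0], [0, 0, 0.004]], [[0.011, -0.046, 0], [0, 0, 0.007]], [[0.017, -0.075, 0], [0, 0, 0.012]], [[0.026, -0.113, 0], [0, 0, 0.018]], [[0.037, -0.16, 0], [0, 0, 0.025]]]
[[[0.01, -0.056, 0], [0, 0, 0.009]], [[0.022, -0.119, 0], [0, 0, 0.019]], [[0.036, -0.19, 0], [0, 0, 0.03]], [[0.05, -0.267, 0], [0, 0, 0.042]], [[0.065, -0.35, 0], [0, 0, 0.055]], [[0.082, -0.437, 0], [0, 0, 0.068]], [[0.098, -0.526, 0], [0, 0, 0.082]], [[0.116, -0.617, 0], [0, 0, 0.097]]]
[[[0.003, -0.093, 0], [0, 0, 0.014]], [[0.006, -0.184, 0], [0, 0, 0.028]], [[0.009, -0.272, 0], [0, 0, 0.042]], [[0.012, -0.356, 0], [0, 0, 0.055]], [[0.014, -0.435, 0], [0, 0, 0.067]], [[0.017, -0.507, 0], [0, 0, 0.078]], [[0.019, -0.571, 0], [0, 0, 0.088]], [[0.021, -0.628, 0], [0, 0, 0.097]]]
[[[-0.006, -0.047, 0], [0, 0, 0.007]], [[-0.01, -0.086, 0], [0, 0, 0.013]], [[-0.014, -0.116, 0], [0, 0, 0.018]], [[-0.016, -0.138, 0], [0, 0, 0.021]], [[-0.018, -0.152, 0], [0, 0, 0.023]], [[-0.019, -0.159, 0], [0, 0, 0.025]], [[-0.019, -0.162, 0], [0, 0, 0.025]], [[-0.019, -0.163, 0], [0, 0, 0.025]]]
```

Call:
apply_moves(series=[[[0, 0, 0], [0, 0, 0]], [[0.001, -0.003, 0], [0, 0, 0.001]], [[0.003, -0.011, 0], [0, 0, 0.002]], [[0.006, -0.025, 0], [0, 0, 0.004]], [[0.011, -0.046, 0], [0, 0, 0.007]], [[0.017, -0.075, 0], [0, 0, 0.012]], [[0.026, -0.113, 0], [0, 0, 0.018]], [[0.037, -0.16, 0], [0, 0, 0.025]]])

```text
time: 9.65
position: [0.4999, 0.1902, 0.1206]
tool_rot: [-3.142, -0.0, -2.965]
ft_force: [-1.0, -0.4, -3.4]
width: 0.0195
```

Call:
apply_moves(series=[[[0.01, -0.056, 0], [0, 0, 0.009]], [[0.022, -0.119, 0], [0, 0, 0.019]], [[0.036, -0.19, 0], [0, 0, 0.03]], [[0.05, -0.267, 0], [0, 0, 0.042]], [[0.065, -0.35, 0], [0, 0, 0.055]], [[0.082, -0.437, 0], [0, 0, 0.068]], [[0.098, -0.526, 0], [0, 0, 0.082]], [[0.116, -0.617, 0], [0, 0, 0.097]]])

```text
time: 10.65
position: [0.498, 0.0011, 0.1207]
tool_rot: [-3.141, 0.0, -3.118]
ft_force: [0.2, 0.3, -3.8]
width: 0.0196
```

Call:
apply_moves(series=[[[0.003, -0.093, 0], [0, 0, 0.014]], [[0.006, -0.184, 0], [0, 0, 0.028]], [[0.009, -0.272, 0], [0, 0, 0.042]], [[0.012, -0.356, 0], [0, 0, 0.055]], [[0.014, -0.435, 0], [0, 0, 0.067]], [[0.017, -0.507, 0], [0, 0, 0.078]], [[0.019, -0.571, 0], [0, 0, 0.088]], [[0.021, -0.628, 0], [0, 0, 0.097]]])

```text
time: 11.65
position: [0.4964, -0.187, 0.1207]
tool_rot: [-3.142, 0.0, 3.013]
ft_force: [0.1, 0.5, -2.9]
width: 0.0197
```

Call:
apply_moves(series=[[[-0.006, -0.047, 0], [0, 0, 0.007]], [[-0.01, -0.086, 0], [0, 0, 0.013]], [[-0.014, -0.116, 0], [0, 0, 0.018]], [[-0.016, -0.138, 0], [0, 0, 0.021]], [[-0.018, -0.152, 0], [0, 0, 0.023]], [[-0.019, -0.159, 0], [0, 0, 0.025]], [[-0.019, -0.162, 0], [0, 0, 0.025]], [[-0.019, -0.163, 0], [0, 0, 0.025]]])

```text
time: 12.65
position: [0.4962, -0.2348, 0.1206]
tool_rot: [3.142, -0.0, 2.975]
ft_force: [-0.7, 1.1, -3.3]
width: 0.0199
```

Run:
```python
from lidp import *
lid(-.4,-.1,'l6')
f=imaging.grab_frame('top');np.savez('top6.npz',P=cloud(f),im=f['image']);cv2.imwrite('pics/t6.png',f['image'][:,:,::-1])
```

```text
{'time': np.float64(12.65), 'position': array([ 0.4962, -0.2348,  0.1206]), 'tool_rot': array([ 3.1416, -0.    ,  2.9751]), 'width': np.float64(0.0199), 'ft_force': array([-0.6528,  1.0859, -3.2855]), 'torque': array([ 0.0511,  0.3774, -0.0186])}
lid n 1386 circ ((0.6056374907493591, -0.2703852951526642), 0.08480041474103928) floor plane [-0.0017  0.0023  0.1063] rimtop 0.1258
```

View pics/l6.png

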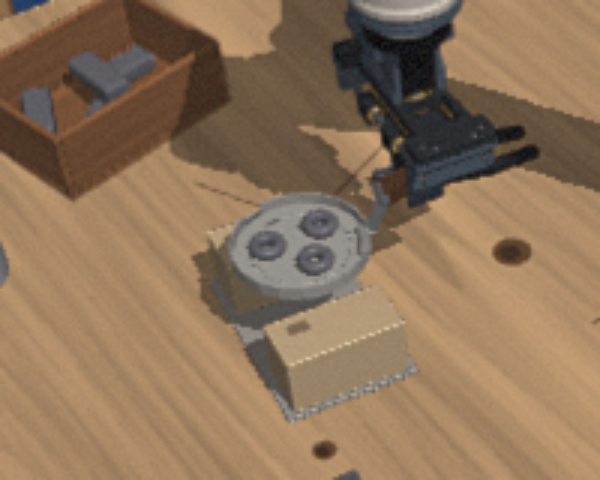

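View pics/t6.png

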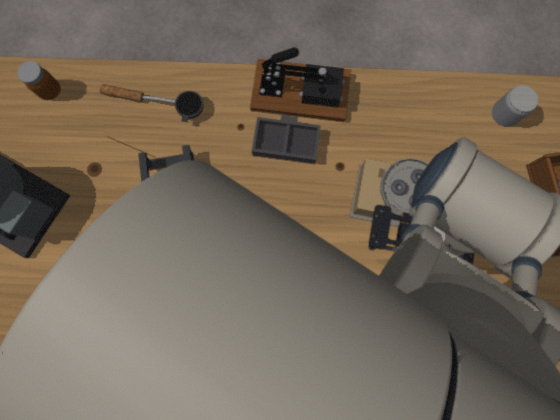

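```bash
cat > rim.py <<'E'
from h import *
from scipy.optimize import least_squares
def rim(P,c,zt,r=.0615):
    X,Y,Z=P[...,0],P[...,1],P[...,2]; c=np.array(c)
    for it in range(4):
        d=np.hypot(X-c[0],Y-c[1]); m=(abs(Z-zt)<.004)&(d>.052)&(d<.072)
        q=P[m][:,:2]
        s=least_squares(lambda p:np.hypot(q[:,0]-p[0],q[:,1]-p[1])-p[2],[*c,r],loss='soft_l1',f_scale=.002); c=s.x[:2]
    a=np.degrees(np.arctan2(q[:,1]-c[1],q[:,0]-c[0])); return s.x.round(4),len(q),np.histogram(a,8,(-180,180))[0]
E
python3 - <<'E'
from rim import *
print(rim(np.load('scene0.npz')['P'],(.617,.267),.064), rim(np.load('top0.npz')['P'],(.617,.267),.063))
print(rim(np.load('lidlast.npz')['P'],(.614,-.254),.1165),rim(np.load('top6.npz')['P'],(.614,-.254),.1155))
E
```

```text
(array([0.6173, 0.2658, 0.0618]), 254, array([37, 39, 22, 23, 46, 41, 22, 24])) (array([0.6167, 0.2669, 0.0618]), 259, array([37, 30, 34, 24, 34, 41, 30, 29]))
(array([ 0.6135, -0.254 ,  0.0618]), 174, array([24, 30, 25,  9, 24, 26, 21, 15])) (array([ 0.6158, -0.2496,  0.0594]), 125, array([ 0,  0,  0, 30, 26, 19, 29, 21]))
```

Call:
apply_moves(series=[[[0, -0.003, 0.008], [0, 0, 0]], [[0, -0.005, 0.026], [0, 0, 0]], [[0, -0.005, 0.05], [0, 0, 0]], [[0, -0.005, 0.072], [0, 0, 0]], [[0, -0.005, 0.09], [0, 0, 0]], [[0, -0.005, 0.1], [0, 0, 0]], [[0, -0.005, 0.108], [0, 0, 0]], [[0, -0.005, 0.116], [0, 0, 0]]])

```text
time: 13.75
position: [0.4962, -0.2365, 0.0859]
tool_rot: [-3.141, 0.001, 2.975]
ft_force: [0.6, 0.5, -1.7]
width: 0.0195
```

Call:
apply_moves(series=[[[0, 0, 0.007], [0, 0, 0]], [[0, 0, 0.015], [0, 0, 0]], [[0, 0, 0.025], [0, 0, 0]], [[0, 0, 0.037], [0, 0, 0]], [[0, 0, 0.05], [0, 0, 0]], [[0, 0, 0.06], [0, 0, 0]], [[0, 0, 0.06], [0, 0, 0]], [[0, 0, 0.06], [0, 0, 0]]])

```text
time: 14.75
position: [0.4959, -0.2364, 0.0679]
tool_rot: [-3.142, 0.0, 2.975]
ft_force: [-0.1, -0.1, -1.4]
width: 0.0193
```

Run:
```python
from lidp import *
from rim import *
lid(-.4,-.1,'l7')
print(rim(np.load('lidlast.npz')['P'],(.614,-.255),.0845))
```

```text
{'time': np.float64(14.75), 'position': array([ 0.4959, -0.2364,  0.0679]), 'tool_rot': array([-3.1416e+00,  1.0000e-04,  2.9749e+00]), 'width': np.float64(0.0193), 'ft_force': array([-0.1435, -0.1395, -1.3654]), 'torque': array([0.0474, 0.1192, 0.0025])}
lid n 1361 circ ((0.602940559387207, -0.2585127651691437), 0.07647237926721573) floor plane [0.0007 0.0078 0.0746] rimtop 0.0882
(array([ 0.6134, -0.2557,  0.0618]), 172, array([22, 33, 19, 11, 24, 25, 23, 15]))
```

View pics/l7.png

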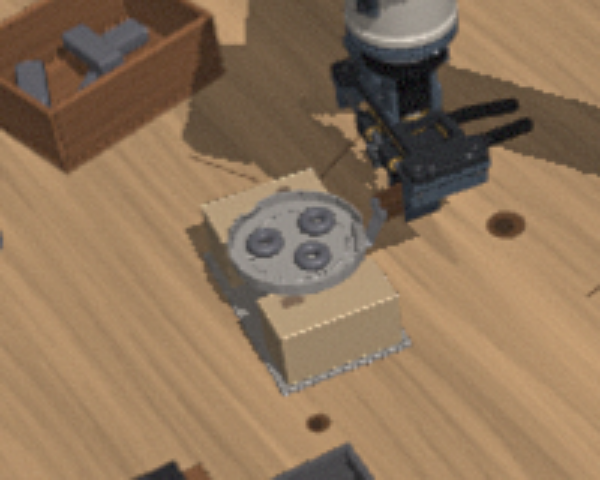

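Call:
apply_moves(series=[[[0.02, 0, 0], [0, 0, 0]], [[0.06, 0, 0], [0, 0, 0]], [[0.12, 0, 0], [0, 0, 0]], [[0.19, 0, 0], [0, 0, 0]], [[0.27, 0, 0], [0, 0, 0]], [[0.34, 0, 0], [0, 0, 0]], [[0.39, 0, 0], [0, 0, 0]], [[0.417, 0, 0], [0, 0, 0]]])

```text
time: 15.8
position: [0.3716, -0.2155, 0.0679]
tool_rot: [3.142, -0.0, 2.975]
ft_force: [0.3, 0.3, -1.7]
width: 0.0197
```

Run:
```python
from lidp import *
from rim import *
lid(-.4,-.1,'l8')
print(rim(np.load('lidlast.npz')['P'],(.614,-.255),.0845))
```

```text
{'time': np.float64(15.8), 'position': array([ 0.3716, -0.2155,  0.0679]), 'tool_rot': array([ 3.1416e+00, -1.0000e-04,  2.9745e+00]), 'width': np.float64(0.0197), 'ft_force': array([ 0.3373,  0.3116, -1.688 ]), 'torque': array([ 0.0398,  0.0864, -0.0272])}
lid n 1288 circ ((0.6119829416275024, -0.26229071617126465), 0.07317349314689636) floor plane [-0.002   0.009   0.0747] rimtop 0.0877
(array([ 0.6136, -0.2552,  0.0619]), 188, array([22, 34, 23, 14, 28, 28, 25, 14]))
```

View pics/l8.png

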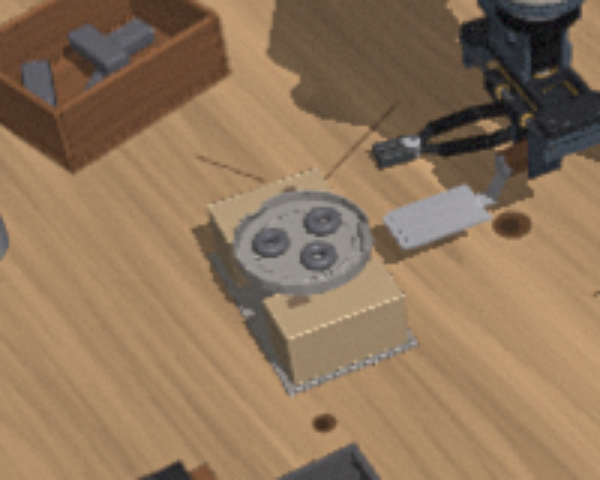

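Call:
apply_moves(series=[[[0.01, 0.03, 0], [0, 0, 0]], [[0.01, 0.1, 0], [0, 0, 0]], [[0.01, 0.2, 0], [0, 0, 0]], [[0, 0.33, 0], [0, 0, 0]], [[-0.01, 0.46, 0], [0, 0, 0]], [[-0.03, 0.58, 0], [0, 0, 0]], [[-0.06, 0.67, 0], [0, 0, 0]], [[-0.07, 0.72, 0], [0, 0, 0]]])

```text
time: 16.85
position: [0.4299, -0.0045, 0.0678]
tool_rot: [3.142, 0.001, 2.977]
ft_force: [-0.2, 0.6, -0.3]
width: 0.0195
```

Call:
apply_moves(series=[[[0, 0, 0.02], [0, 0, 0]], [[0, 0, 0.05], [0, 0, 0]], [[0, 0, 0.08], [0, 0, 0]], [[0, 0, 0.11], [0, 0, 0]], [[0, 0, 0.13], [0, 0, 0]], [[0, 0, 0.14], [0, 0, 0]], [[0, 0, 0.147], [0, 0, 0]], [[0, 0, 0.15], [0, 0, 0]]])

```text
time: 17.85
position: [0.4291, -0.0061, 0.0228]
tool_rot: [3.142, 0.0, 2.975]
ft_force: [0.4, -0.5, -1.6]
width: 0.02
```

Run:
```python
from h import *
s=arm.read_state(); print({k:np.round(s[k],4) for k in ('time','position','tool_rot','width','ft_force','torque')})
f=imaging.grab_frame('scene');P=cloud(f);im=f['image'];cv2.imwrite('pics/s9.png',im[:,:,::-1])
X,Y,Z=np.moveaxis(P,-1,0);hsv=cv2.cvtColor(im,cv2.COLOR_RGB2HSV)
b=(X>.46)&(X<.62)&(Y>-.07)&(Y<.04)&(Z<.02)&(hsv[...,1]<50)&(hsv[...,2]>80)
q=P[b]; A=np.c_[q[:,:2]-q[:,:2].mean(0),np.ones(len(q))]; print(cv2.minAreaRect(q[:,:2].astype(np.float32)),np.linalg.lstsq(A,q[:,2],rcond=None)[0])
```

```text
{'time': np.float64(17.85), 'position': array([ 0.4291, -0.0061,  0.0228]), 'tool_rot': array([3.1416e+00, 2.0000e-04, 2.9750e+00]), 'width': np.float64(0.02), 'ft_force': array([ 0.3886, -0.4521, -1.6317]), 'torque': array([ 0.0646,  0.152 , -0.0057])}
((0.5265859365463257, -0.02309858426451683), (0.05754382535815239, 0.11622187495231628), 79.53103637695312) [-0.01843537  0.01066201  0.00532127]
```

View pics/s9.png

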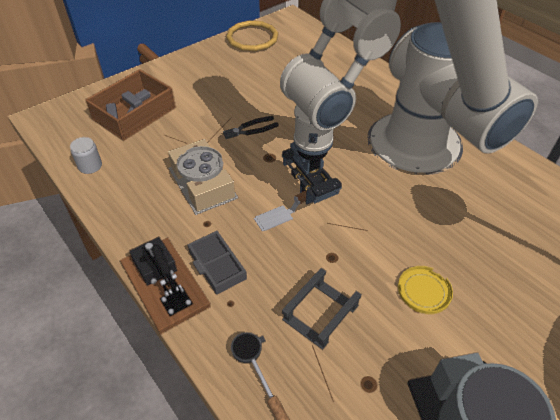

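Half a millimetre off the bench or less. I'll go down that last bit, open, wait, then rise.

Call:
apply_moves(series=[[[0, 0, 0.001], [0, 0, 0]], [[0, 0, 0.002], [0, 0, 0]], [[0, 0, 0.002], [0, 0, 0]], [[0, 0, 0.002], [0, 0, 0]], [[0, 0, 0.002], [0, 0, 0]], [[0, 0, 0.002], [0, 0, 0]], [[0, 0, 0.002], [0, 0, 0]], [[0, 0, 0.002], [0, 0, 0]]])

```text
time: 18.9
position: [0.4291, -0.0061, 0.0222]
tool_rot: [-3.142, 0.0, 2.975]
ft_force: [0.2, 0.7, 1.8]
width: 0.0196
```

Call:
apply_moves(series=[[[0, 0, 0], [0, 0, 0]], [[0, 0, 0], [0, 0, 0]], [[0, 0, 0], [0, 0, 0]], [[0, 0, 0], [0, 0, 0]], [[0, 0, 0], [0, 0, 0]], [[0, 0, 0], [0, 0, 0]], [[0, 0, 0], [0, 0, 0]], [[0, 0, 0], [0, 0, 0]]], gripper=-0.5)

```text
time: 19.9
position: [0.4291, -0.0061, 0.0222]
tool_rot: [-3.142, 0.0, 2.975]
ft_force: [-0.2, 0.3, 0.0]
width: 0.0685
```

Call:
apply_moves(series=[[[0, 0, -0.03], [0, 0, 0]], [[0, 0, -0.1], [0, 0, 0]], [[0, 0, -0.2], [0, 0, 0]], [[0, 0, -0.3], [0, 0, 0]], [[0, 0, -0.4], [0, 0, 0]], [[0, 0, -0.5], [0, 0, 0]], [[0, 0, -0.57], [0, 0, 0]], [[0, 0, -0.6], [0, 0, 0]]])

```text
time: 20.9
position: [0.4293, -0.0061, 0.2037]
tool_rot: [3.142, 0.002, 2.975]
ft_force: [-0.2, 0.6, -0.3]
width: 0.0689
```

Run:
```python
from lidp import *
from rim import *
lid(-.4,-.1,'l10')
d=np.load('lidlast.npz');P=d['P'];im=d['im']
print(rim(P,(.614,-.255),.0845));cv2.imwrite('pics/s10.png',im[:,:,::-1])
X,Y,Z=np.moveaxis(P,-1,0);hsv=cv2.cvtColor(im,cv2.COLOR_RGB2HSV)
b=(X>.48)&(X<.62)&(Y>-.07)&(Y<.04)&(Z<.02)&(hsv[...,1]<50)&(hsv[...,2]>80)
q=P[b]; A=np.c_[q[:,:2]-q[:,:2].mean(0),np.ones(len(q))]; print(cv2.minAreaRect(q[:,:2].astype(np.float32)),np.linalg.lstsq(A,q[:,2],rcond=None)[0])
```

```text
{'time': np.float64(20.9), 'position': array([ 0.4293, -0.0061,  0.2037]), 'tool_rot': array([3.1416e+00, 2.0000e-03, 2.9749e+00]), 'width': np.float64(0.0689), 'ft_force': array([-0.214 ,  0.6228, -0.3386]), 'torque': array([-0.0008,  0.0158, -0.0423])}
lid n 1296 circ ((0.6071900129318237, -0.26253560185432434), 0.0751362070441246) floor plane [-0.0053  0.0042  0.0747] rimtop 0.0881
(array([ 0.6135, -0.2555,  0.0616]), 172, array([17, 31, 23, 10, 24, 30, 22, 15]))
((0.5314106941223145, -0.025522418320178986), (0.05981462448835373, 0.10645756125450134), 80.79683685302734) [-0.00558086  0.02198635  0.00438702]
```

View pics/s10.png

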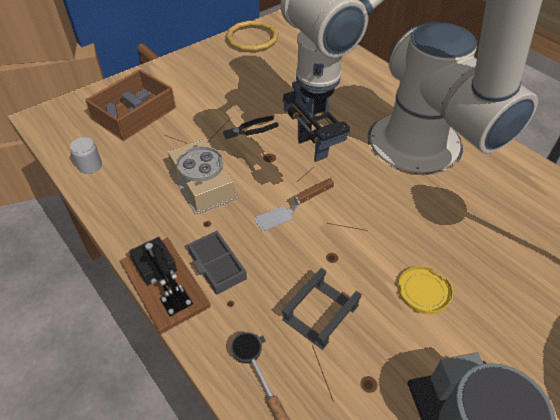

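The scene picture shows the lid level across both bricks at (200,162) with all three sinkers in it. The slice lies flat at (295,205), away from the bricks, and the mould at (217,260) hasn't moved.

```bash
python3 -c "
from cell import arm
print(arm.finish_job())"
```

```text
the job is handed in; nothing more can be done
None
```

I gripped the slice by its handle, slid the blade under the lid between the trivet's rails, and lifted it level with the three sinkers in it. I carried it to the firebricks, lowered it on, drew the slice out and laid it flat mid-bench. The job was handed in at about 21 s of the 67 s allowed; no verdict was reported.

**Lid:** its centre measured (0.6135, -0.2555) m, about 2 mm from the middle of the brick pair. It was level to about 0.01 rad, and all three sinkers were in it in the last picture. Its underside measured about 72 mm up, where 70 mm is expected. The scene camera was reading 1–2 mm high on the bench and brick tops.

**Slice:** it lay flat on the bench with the blade down, with its centre more than 0.2 m from the lid and clear of the bricks. The fitted tilt was about 0.02 rad.

**Other checks:** the gripper stayed clear of the lid and sinkers, and the wrist force read under 4 N in every report. The ingot mould looked unmoved in the pictures, but I did not measure its position at the end. No check failed.

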